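# Find the stamped parts crate and send it to the dispatch line

## Task

One of the two tall blue parts crates has a round white stamp with a green centre under its base. With the fingertips, first tip both crates over onto their sides and see which has the stamp; then push that one, still lying on its side, along the bench until the yellow dispatch line runs under about the middle of it, and leave the other crate lying clear of the line. Only push: lift neither crate, and leave the tin, the screwdriver and the bolt where they are.

Things in the scene. Friction and masses are not known exactly. Their poses are not given: they have to be found in the camera images.
- stamped_crate: open-topped blue crate with a round stamp (72 mm white disc, 44 mm green centre) under its base, otherwise just like the other; 100 x 110 x 150 mm along its own x, y, z, walls and floor 5 mm, empty, about 0.35 kg. Starts upright, left or right of the line. Origin: centre of the underside; z runs to the open top; x points away from the robot, within 0.3 rad
- plain_crate: the other crate, alike in size, mass, colour and axes, its underside bare; it starts on the other side of the line. A push near the rim, square to a wall, tips a crate over the opposite bottom edge; past about 0.65 rad it falls by itself and stays on its side. Tipped towards the robot, its underside then faces away from the robot. Pushed low, it slides
- stamped_crate_mid (a point): centre of the stamped crate's outer box, 75 mm along its z from its origin (the centre of mass lies about 60 mm along z); 75 mm above the bench standing, 50 to 55 mm lying
- plain_crate_mid (a point): centre of the plain crate's outer box, likewise
- dispatch_line: yellow stripe painted on the bench between the crates, 30 mm wide, 300 mm long along its own x (roughly straight away from the robot), with a short 100 mm cross bar at its far end; flat, nothing to bump into. Origin: middle of the stripe; its y axis is square to the stripe
- grease_tin: red round tin, 64 mm across, 70 mm high, standing beyond the far end of the line; origin: centre of its underside. Leave alone
- screwdriver: screwdriver lying on the bench outside the crate on the robot's right; handle under 40 mm thick; origin on the bench about the middle of the tool. Leave alone
- bolt: steel bolt, 34 mm across its head, 55 mm high, standing on its head on the bench outside the crate on the robot's left; origin: centre of its underside. Leave alone

How it is judged:
By the outcome, as a careful person would: the job done as asked, in the order asked, and still so for the second after the job is handed in, with the robot touching nothing.
It also fails if it takes over 64 s, if anything falls off the work surface, if the arm or the gripper's body presses on something with over 40 N, if the wrist force passes 120 N, or if a joint passes its speed limit or range.

## Robot

A 6-joint arm with a two-finger parallel gripper is mounted at the origin on the work surface. World frame = base frame: x ahead of the robot, y to its left, z up, the work surface at z = 0. Lengths are in m, angles in rad, forces in N, time in s.
With the tool pointing down it reaches from about 0.425 to 1.125 m from the base axis. Payload 14.9 kg.
Tool frame: the origin (TCP) lies midway between the tips of the shut fingers; the grasp point (between the pads) lies 19 mm behind it; z points along the fingers, y is the direction in which the jaws open and shut (so a half turn about z gives the same grasp; the last joint's range is limited). The gripper opens to 91 mm and grips with 3 to 60 N. Pads are 32 mm wide; open, the fingers measure 118 mm over their backs; the gripper's body (76 mm by 178 mm) begins 60 mm behind the grasp point.
Start: joints at [1.229, 0.379, 1.734, -0, 1.028, -0.033], TCP at [0.213, 0.667, 0.214] pointing down, gripper open.
Joint ranges: [-2.77, 2.77], [-0.74, 2.19], [0, 2.66], [-1.06, 4.2], [0.31, 2.87], [-3.08, 3.08]. Speed limits (rad/s): [1.89, 1.89, 2.39, 3.14, 3.14, 3.14].

## Interface

Orientations are given as a rotation vector (axis times angle).
In Python, from workcell import robot, viewer, job_done, models gives the robot as it stands.
- The arm moves only by the tool arm_command, never from a script. Its argument "plan" is a list of rows, each an object with "linear": the shift along the tool's x, y, z in mm, a list of three; "roll": the turn about the tool's z in rad. A call has exactly 5 rows; each row shifts and turns the commanded pose from where the row before left it, along the tool's axes as they then stand; what a row does not reach is not made up. A row lasts 1/12 s, in which the tool goes at most 41.7 mm and 7.16 degrees, less where a joint would pass 70% of its speed; a pose out of reach is approached as far as the arm can. A call with a gripper value outside its range is refused whole. "grip" is the closure, from -1 (fully open) to 1 (shut), set as the call begins (left out, the last holds). The fingers move at their own pace and stop on an object; "squeeze" is the grip in N (left out, the last holds). Time passes only in rows, so rows that do not move let the fingers close, or fill a call up. It gives the time, the measured TCP pose, the force and the opening at its end, in the units of the state.
- robot.observe(): the state, without advancing time (a new reading comes with each control period).
- viewer.get_image(name): name is "side" or "top"; returns the picture (480x640x3 uint8, red, green, blue); there is no depth.
- viewer.camera_model(name): a dict with "K" (3x3 intrinsics, pixels), "dist_coeffs" ([k1, k2, p1, p2, k3] as OpenCV has them; the pictures are not rectified), "pose" (4x4, takes a point from camera to world coordinates). Camera axes: x right, y down, z forward; pixel columns grow to the right and rows downward; lengths in m; the calibration is good to about 2 mm. A picture is of the moment at which its call begins. camera_model takes no time and is no camera call.
- job_done(): hands the job in, once; it reports no verdict.
Trained networks look in the newest picture that a camera, given by its name, has taken for a name from the list of things; names that differ only in an ending like _2 or _b are one class to them, and where a whole thing is asked for, a point or a joint stands for the part that bears it (a point fixed in the world has none). Each returns a list of dicts, best first, with "p" (0 to 1); they miss things now and then, are a little off and sometimes report something else, mostly with a low value. They report only what shows in the picture. A call takes as long as a camera call.
- models.boxes_of(camera, name): "location" ([x, y, z] in m, in world coordinates, good to about 4 mm: the middle of the surface that is visible of it).
- models.regions_of(camera, name): "pixels" (480x640 bool, what is visible of it).
- models.landmark_of(camera, name): "location" ([x, y, z] in m, in world coordinates, good to about 4 mm: a listed point, or the origin of a listed thing).
The state is a dict: "t": time; "joint_pos": joint angles; "qd": joint speeds; "tau": joint torques, N m; "position": TCP position; "eef_rot": TCP orientation; "contact_force": force on the tool from outside, world axes, zero at the start; "wrist_torque": the same for the moment, N m; "gripper_width": finger opening in m.
Only numpy, scipy, OpenCV 4.12 (cv2) and the standard library are available. Lean on these libraries where they do the work, as an engineer would, in place of code of your own. Each camera call takes 0.05 s, during which the arm holds its last target.

## Working session

There is one attempt and no reset: what is moved stays moved. The work goes in short steps, Python scripts to look and compute and a tool call to move; the robot and the scene stay as the last step left them, time stands still between calls to the robot, and variables do not carry over. Pictures are saved under pics/ and viewed, and the job is handed in when it is done.

Besides the shell and the picture viewer there is one more tool, called after "Request:" as name(argument=value, ...), one argument or row to a line, values as JSON. arm_command: Moves the arm, as the interface text tells. Its arguments: {"type":"object","properties":{"plan":{"type":"array"},"grip":{"type":"number"},"squeeze":{"type":"number"}},"required":["plan"]}

```bash
ls; mkdir -p pics
python3 - <<'E'
from workcell import robot, viewer, models
import cv2
s=robot.observe(); print(s)
for c in ("side","top"):
    im=viewer.get_image(c); cv2.imwrite(f"pics/a_{c}.png",im[:,:,::-1])
    print(c,viewer.camera_model(c)["pose"].round(3) if hasattr(viewer.camera_model(c)["pose"],'round') else viewer.camera_model(c)["pose"])
    for n in ("stamped_crate","plain_crate","dispatch_line","grease_tin","screwdriver","bolt","stamped_crate_mid","plain_crate_mid"):
        print(c,n,[(round(d["p"],2),[round(float(v),3) for v in d["location"]]) for d in models.landmark_of(c,n)])
print(robot.observe()["t"])
E
```

```text
pics
{'t': 0.0, 'joint_pos': array([ 1.22871215e+00,  3.79408623e-01,  1.73477161e+00,  1.89996852e-05,
        1.02850507e+00, -3.32833794e-02]), 'qd': array([-1.64838678e-03, -7.66908144e-04, -5.59794228e-05,  7.92906148e-05,
       -3.37343691e-03,  8.96242627e-04]), 'tau': array([ 5.03251540e-04, -7.63750792e+01, -4.34349740e+01,  6.50885166e-02,
        4.26582014e-02, -8.82744348e-05]), 'position': array([0.21259954, 0.66652127, 0.21329276]), 'eef_rot': array([-4.83119529e-01, -3.10399996e+00,  1.68130839e-03]), 'contact_force': array([-0.64280759, -0.2238656 , -0.08538369]), 'wrist_torque': array([ 0.01797178, -0.00284773, -0.03273077]), 'gripper_width': 0.09089027345488382}
side [[ 0.788 -0.354  0.504 -0.231]
 [-0.616 -0.479  0.626 -1.029]
 [ 0.02  -0.804 -0.595  1.062]
 [ 0.     0.     0.     1.   ]]
side stamped_crate [(0.73, [0.595, 0.229, 0.002])]
side plain_crate [(0.88, [0.618, -0.236, -0.001]), (0.71, [0.731, -0.004, 0.003])]
side dispatch_line [(0.91, [0.456, 0.023, 0.001])]
side grease_tin [(0.75, [0.73, -0.005, 0.002])]
side screwdriver [(0.66, [0.635, -0.435, 0.004])]
side bolt []
side stamped_crate_mid [(0.66, [0.594, 0.235, 0.075])]
side plain_crate_mid [(0.93, [0.615, -0.237, 0.072])]
top [[-0.019 -0.998  0.06   0.551]
 [-1.     0.019  0.004  0.003]
 [-0.005 -0.06  -0.998  1.199]
 [ 0.     0.     0.     1.   ]]
top stamped_crate [(0.62, [0.601, 0.241, -0.0])]
top plain_crate [(0.57, [0.619, -0.236, -0.005])]
top dispatch_line [(0.96, [0.456, 0.026, 0.001]), (0.41, [0.637, -0.434, -0.005])]
top grease_tin [(0.74, [0.727, -0.005, 0.003]), (0.42, [0.455, 0.022, 0.003])]
top screwdriver [(0.68, [0.636, -0.434, -0.006])]
top bolt [(0.54, [0.641, 0.421, 0.002])]
top stamped_crate_mid [(0.65, [0.592, 0.234, 0.071])]
top plain_crate_mid [(0.91, [0.618, -0.233, 0.078])]
0.9
```

View pics/a_top.png

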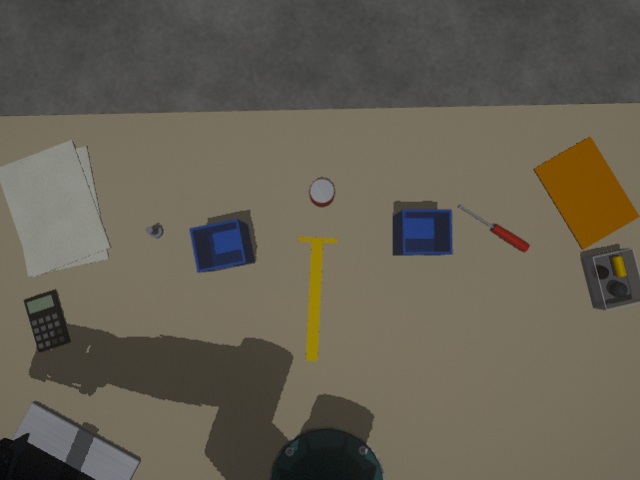

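View pics/a_side.png

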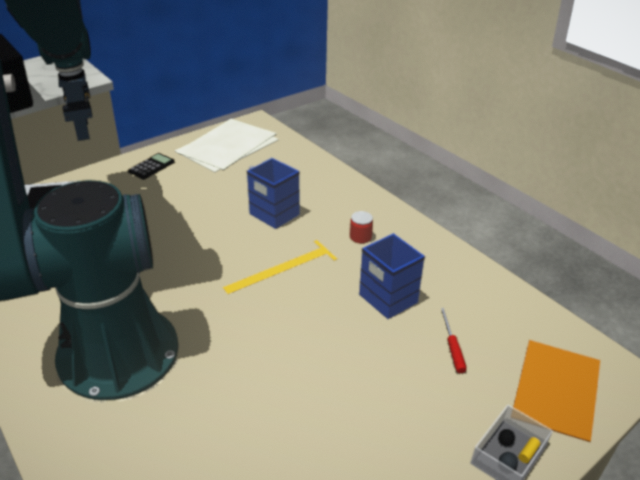

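```bash
cat > h.py <<'E'
import numpy as np, cv2
from workcell import robot, viewer, models
def pix2w(cam,px,z):
    m=viewer.camera_model(cam);K=np.array(m["K"]);d=np.array(m["dist_coeffs"]);T=np.array(m["pose"])
    p=cv2.undistortPoints(np.array(px,float).reshape(-1,1,2),K,d).reshape(-1,2)
    r=np.c_[p,np.ones(len(p))]@T[:3,:3].T
    return T[:3,3]+r*((z-T[2,3])/r[:,2])[:,None]
def snap(cam,name,crop=None,s=1):
    im=viewer.get_image(cam)[:,:,::-1]
    if crop: x0,y0,x1,y1=crop; im=im[y0:y1,x0:x1]
    im=cv2.resize(im,None,fx=s,fy=s,interpolation=cv2.INTER_CUBIC) if s!=1 else im
    cv2.imwrite(f"pics/{name}.png",im)
E
python3 - <<'E'
import cv2,numpy as np
from h import *
im=cv2.imread("pics/a_top.png")
a=cv2.resize(im[200:290,180:270],None,fx=6,fy=6,interpolation=cv2.INTER_CUBIC)[:,:400*2]
b=cv2.resize(im[190:270,385:535],None,fx=5,fy=5,interpolation=cv2.INTER_CUBIC)
cv2.imwrite("pics/z1.png",a);cv2.imwrite("pics/z2.png",b)
print(pix2w("top",[[458,206],[528,248],[154,231],[154,225]],0.01).round(3))
print(pix2w("top",[[312,360],[317,238],[298,240],[336,240],[320,108]],0).round(3))
E
```

```text
[[ 0.693 -0.351  0.01 ]
 [ 0.582 -0.524  0.01 ]
 [ 0.643  0.425  0.01 ]
 [ 0.659  0.425  0.01 ]]
[[ 0.31   0.028  0.   ]
 [ 0.618  0.01   0.   ]
 [ 0.614  0.059  0.   ]
 [ 0.612 -0.039  0.   ]
 [ 0.958 -0.004  0.   ]]
```

View pics/z1.png

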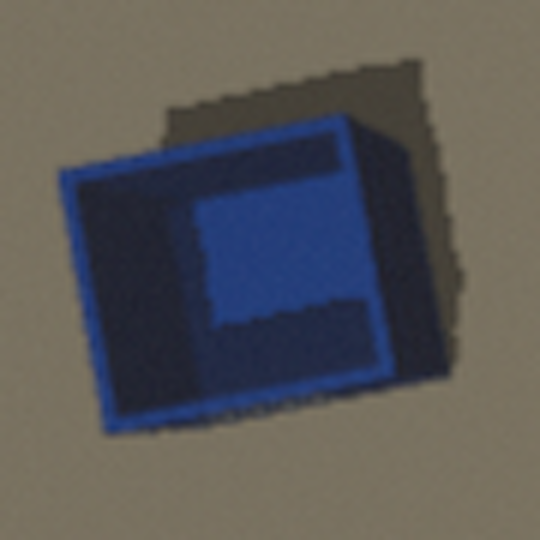

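View pics/z2.png

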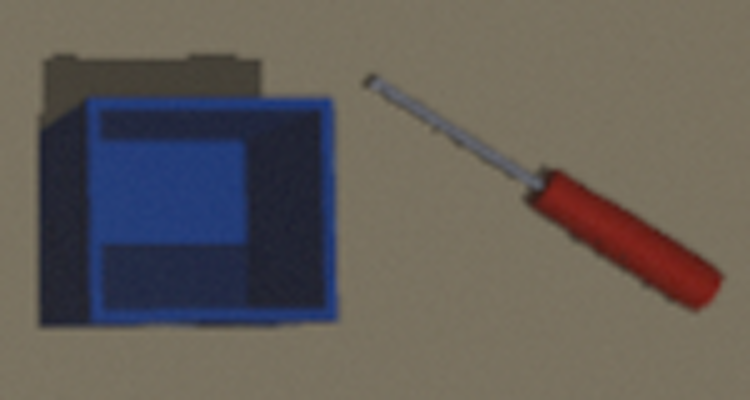

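Run:
```python
from h import *
for q,s,o in (([(62,172),(350,115),(393,378),(107,432)],6,(180,200)),([(87,98),(333,98),(338,318),(92,320)],5,(385,190))):
    p=pix2w("top",np.array(q)/s+np.array(o),0.15); c=p.mean(0)
    ex=(p[0]+p[1]-p[2]-p[3])[:2]; ey=(p[0]+p[3]-p[1]-p[2])[:2]
    print(p.round(3).tolist(),c.round(3),np.linalg.norm(ex)/2,np.linalg.norm(ey)/2,"yaw",np.arctan2(ex[1],ex[0]),np.arctan2(-ey[0],ey[1]))
from scipy.spatial.transform import Rotation as R
s=robot.observe();print(R.from_rotvec(s["eef_rot"]).as_matrix().round(3),s["position"],s["gripper_width"])
```

```text
[[0.636, 0.294, 0.15], [0.656, 0.185, 0.15], [0.557, 0.17, 0.15], [0.539, 0.277, 0.15]] [0.597 0.231 0.15 ] 0.09941776066576861 0.10918687775854373 yaw 0.1606633244525581 0.17263330940784113
[[0.67, -0.184, 0.15], [0.668, -0.295, 0.15], [0.569, -0.293, 0.15], [0.57, -0.183, 0.15]] [ 0.619 -0.239  0.15 ] 0.09935487347825449 0.11027216030491087 yaw -0.010012533034223895 -0.01482309335340037
[[-0.953  0.304  0.   ]
 [ 0.304  0.953  0.   ]
 [-0.     0.    -1.   ]] [0.21275409 0.66690507 0.21395077] 0.09087500475799501
```

Request:
arm_command(
  plan=[
    {"linear":[0,0,0],"roll":-0.12},
    {"linear":[0,0,0],"roll":-0.12},
    {"linear":[0,0,0],"roll":-0.12},
    {"linear":[0,0,0],"roll":-0.116},
    {"linear":[0,0,0],"roll":0},
  ],
  grip=0,
)

```text
t: 1.32
position: [0.2127, 0.6669, 0.2139]
eef_rot: [-0.271, 3.13, -0.0]
contact_force: [0.1, 0.7, 0.4]
gripper_width: 0.0606
```

```bash
cat >> h.py <<'E'
from scipy.spatial.transform import Rotation as R
def st():
    s=robot.observe(); M=R.from_rotvec(s["eef_rot"]).as_matrix()
    print("t",round(s["t"],2),"pos",s["position"].round(3),"yawY",round(float(np.arctan2(M[1,1],M[0,1])),3),"z",M[:,2].round(3),"w",round(s["gripper_width"],3),"F",s["contact_force"].round(1),"q",s["joint_pos"].round(2))
    return s,M
def delta(target):
    s,M=st(); d=M.T@(np.array(target)-s["position"])*1000; print("delta tool mm",d.round(0),"norm",np.linalg.norm(d).round(0))
E
python3 - <<'E'
from h import *
delta([0.498,0.215,0.214])
E
```

```text
t 1.32 pos [0.213 0.667 0.214] yawY 1.744 z [ 0. -0. -1.] w 0.061 F [0.1 0.7 0.4] q [ 1.23  0.38  1.73 -0.    1.03 -0.51]
delta tool mm [-203. -494.   -0.] norm 534.0
```

Request:
arm_command(
  plan=[
    {"linear":[-13.5,-33,0],"roll":0},
    {"linear":[-13.5,-33,0],"roll":0},
    {"linear":[-13.5,-33,0],"roll":0},
    {"linear":[-13.5,-33,0],"roll":0},
    {"linear":[-13.5,-33,0],"roll":0},
  ],
)

```text
t: 1.73
position: [0.3073, 0.514, 0.214]
eef_rot: [-0.256, 3.131, 0.0]
contact_force: [1.3, 0.8, -0.3]
gripper_width: 0.0456
```

Request:
arm_command(
  plan=[
    {"linear":[-13.5,-33,0],"roll":0},
    {"linear":[-13.5,-33,0],"roll":0},
    {"linear":[-13.5,-33,0],"roll":0},
    {"linear":[-13.5,-33,0],"roll":0},
    {"linear":[-13.5,-33,0],"roll":0},
  ],
)

```text
t: 2.15
position: [0.4014, 0.3625, 0.2142]
eef_rot: [-0.255, 3.131, 0.0]
contact_force: [-0.0, 0.9, 0.2]
gripper_width: 0.0456
```

Request:
arm_command(
  plan=[
    {"linear":[-13.5,-33,0],"roll":0},
    {"linear":[-13.5,-33,0],"roll":0},
    {"linear":[-13.5,-33,0],"roll":0},
    {"linear":[-13.5,-33,0],"roll":0},
    {"linear":[0,0,0],"roll":0},
  ],
)

```text
t: 2.57
position: [0.4783, 0.2391, 0.2142]
eef_rot: [-0.251, 3.131, -0.001]
contact_force: [-0.3, 0.1, 0.5]
gripper_width: 0.0458
```

Run:
```python
from h import *
delta([0.498,0.215,0.138])
```

```text
t 2.57 pos [0.478 0.239 0.214] yawY 1.731 z [ 0.001 -0.    -1.   ] w 0.046 F [-0.3  0.1  0.5] q [ 0.42  0.12  2.07 -0.    0.96 -1.31]
delta tool mm [-16. -27.  76.] norm 82.0
```

Request:
arm_command(
  plan=[
    {"linear":[-5,-13,25],"roll":0},
    {"linear":[-5,-14,25],"roll":0},
    {"linear":[-6,0,26],"roll":0},
    {"linear":[-10,0,0],"roll":0},
    {"linear":[-10,0,0],"roll":0},
  ],
)

```text
t: 2.98
position: [0.5161, 0.2222, 0.1376]
eef_rot: [0.258, -3.129, 0.001]
contact_force: [0.3, -0.1, 0.7]
gripper_width: 0.0456
```

Request:
arm_command(
  plan=[
    {"linear":[-10,0,0],"roll":0},
    {"linear":[-10,0,0],"roll":0},
    {"linear":[-10,0,0],"roll":0},
    {"linear":[-10,0,0],"roll":0},
    {"linear":[-10,0,0],"roll":0},
  ],
)

```text
t: 3.4
position: [0.5666, 0.2309, 0.1387]
eef_rot: [-0.262, 3.13, 0.0]
contact_force: [-1.7, -0.9, 2.2]
gripper_width: 0.0455
```

Run:
```python
from h import *
st(); snap("side","b1",(150,100,450,400),2)
```

```text
t 3.4 pos [0.567 0.231 0.139] yawY 1.738 z [ 0.001  0.    -1.   ] w 0.045 F [-1.7 -0.9  2.2] q [ 0.35  0.34  1.95  0.    0.85 -1.39]
```

View pics/b1.png

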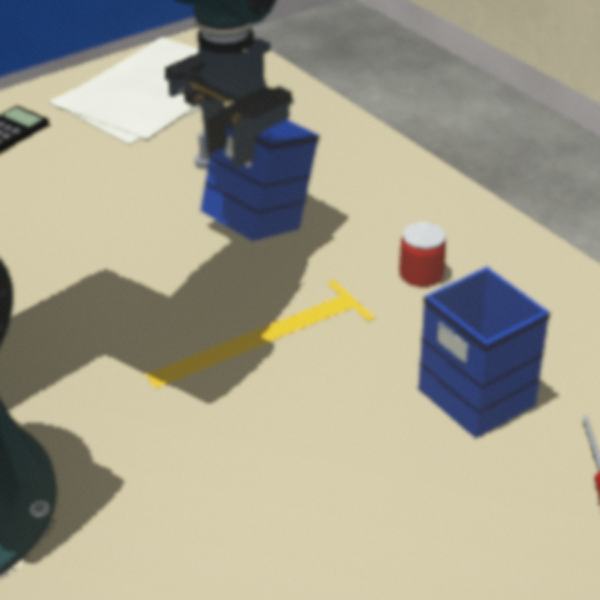

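The left crate (zoom ~(260,185)) is tilting away about its far edge, as it should, so I'll keep pushing.

Request:
arm_command(
  plan=[
    {"linear":[-10,0,0],"roll":0},
    {"linear":[-10,0,0],"roll":0},
    {"linear":[-10,0,0],"roll":0},
    {"linear":[-10,0,0],"roll":0},
    {"linear":[-10,0,0],"roll":0},
  ],
)

```text
t: 3.87
position: [0.6158, 0.239, 0.1379]
eef_rot: [-0.262, 3.13, 0.0]
contact_force: [0.2, -0.3, -0.2]
gripper_width: 0.046
```

Request:
arm_command(
  plan=[
    {"linear":[0,0,0],"roll":0},
    {"linear":[0,0,0],"roll":0},
    {"linear":[0,0,0],"roll":0},
    {"linear":[0,0,0],"roll":0},
    {"linear":[0,0,0],"roll":0},
  ],
)

```text
t: 4.28
position: [0.6142, 0.2388, 0.1379]
eef_rot: [0.262, -3.13, 0.0]
contact_force: [-0.6, -0.2, -0.2]
gripper_width: 0.0456
```

Run:
```python
from h import *
delta([0.5,0,0.214]); snap("side","b2",(150,100,450,400),2)
```

```text
t 4.28 pos [0.614 0.239 0.138] yawY 1.738 z [-0. -0. -1.] w 0.046 F [-0.6 -0.2 -0.2] q [ 0.34  0.41  1.85  0.    0.88 -1.4 ]
delta tool mm [ 152. -216.  -76.] norm 275.0
```

View pics/b2.png

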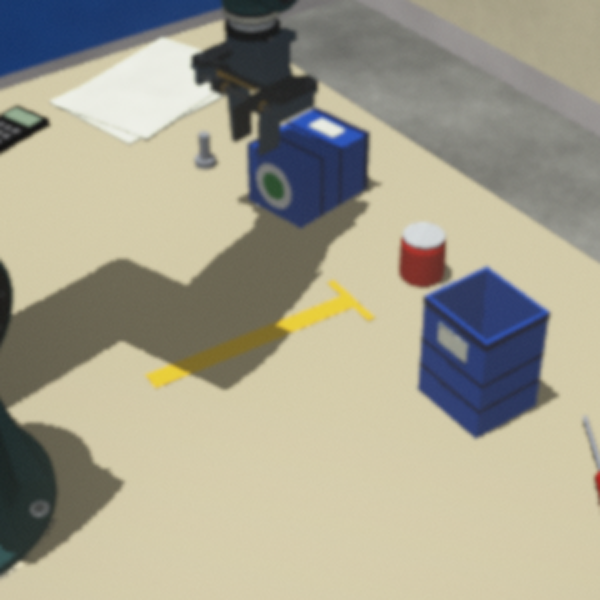

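The left crate lies on its side and shows the white/green stamp at zoom ~(273,187), so it is the stamped one. Next I tip the right crate.

Request:
arm_command(
  plan=[
    {"linear":[20,0,-10],"roll":0},
    {"linear":[20,0,-10],"roll":0},
    {"linear":[20,0,-10],"roll":0},
    {"linear":[20,-20,-10],"roll":0.09},
    {"linear":[20,-20,-10],"roll":0.09},
  ],
)

```text
t: 4.75
position: [0.5196, 0.1841, 0.1883]
eef_rot: [0.024, 3.141, -0.0]
contact_force: [0.1, -0.5, 0.3]
gripper_width: 0.0453
```

Run:
```python
from h import *
delta([0.517,-0.239,0.188])
```

```text
t 4.75 pos [0.52  0.184 0.188] yawY 1.556 z [ 0. -0. -1.] w 0.045 F [ 0.1 -0.5  0.3] q [ 0.3   0.18  2.05 -0.    0.91 -1.26]
delta tool mm [  -4. -423.    0.] norm 423.0
```

Request:
arm_command(
  plan=[
    {"linear":[0,-33,0],"roll":0},
    {"linear":[0,-33,0],"roll":0},
    {"linear":[0,-33,0],"roll":0},
    {"linear":[0,-33,0],"roll":0},
    {"linear":[0,-33,0],"roll":0},
  ],
)

```text
t: 5.17
position: [0.5181, 0.0179, 0.1882]
eef_rot: [0.02, 3.141, 0.0]
contact_force: [0.5, 0.5, 1.7]
gripper_width: 0.0457
```

Request:
arm_command(
  plan=[
    {"linear":[0,-33,0],"roll":0},
    {"linear":[0,-33,0],"roll":0},
    {"linear":[0,-33,0],"roll":0},
    {"linear":[0,-33,0],"roll":0},
    {"linear":[0,-33,0],"roll":0},
  ],
)

```text
t: 5.58
position: [0.516, -0.1473, 0.1882]
eef_rot: [0.02, 3.141, -0.0]
contact_force: [-0.3, -0.5, 0.2]
gripper_width: 0.0456
```

Request:
arm_command(
  plan=[
    {"linear":[0,-33,0],"roll":0},
    {"linear":[0,-33,0],"roll":0},
    {"linear":[0,-27,10],"roll":0},
    {"linear":[0,0,20],"roll":0},
    {"linear":[0,0,20],"roll":0},
  ],
)

```text
t: 6.0
position: [0.5154, -0.2404, 0.138]
eef_rot: [0.024, 3.14, -0.001]
contact_force: [0.8, 0.8, -1.1]
gripper_width: 0.0456
```

Run:
```python
from h import *
delta([0.640,-0.240,0.138])
```

```text
t 6.0 pos [ 0.515 -0.24   0.138] yawY 1.556 z [ 0.002 -0.001 -1.   ] w 0.046 F [ 0.8  0.8 -1.1] q [-0.48  0.28  2.04 -0.    0.82 -2.03]
delta tool mm [-125.    2.    0.] norm 125.0
```

Request:
arm_command(
  plan=[
    {"linear":[-12,0,0],"roll":0},
    {"linear":[-12,0,0],"roll":0},
    {"linear":[-10,0,0],"roll":0},
    {"linear":[-10,0,0],"roll":0},
    {"linear":[-10,0,0],"roll":0},
  ],
)

```text
t: 6.42
position: [0.5711, -0.2392, 0.1391]
eef_rot: [0.019, 3.14, -0.001]
contact_force: [-2.8, 0.3, 2.7]
gripper_width: 0.0455
```

Request:
arm_command(
  plan=[
    {"linear":[-10,0,0],"roll":0},
    {"linear":[-10,0,0],"roll":0},
    {"linear":[-10,0,0],"roll":0},
    {"linear":[-10,0,0],"roll":0},
    {"linear":[-10,0,0],"roll":0},
  ],
)

```text
t: 6.83
position: [0.6204, -0.24, 0.1381]
eef_rot: [0.02, 3.141, -0.0]
contact_force: [-0.2, 0.4, 1.6]
gripper_width: 0.0458
```

Request:
arm_command(
  plan=[
    {"linear":[-10,0,0],"roll":0},
    {"linear":[-10,0,0],"roll":0},
    {"linear":[0,0,0],"roll":0},
    {"linear":[0,0,0],"roll":0},
    {"linear":[0,0,0],"roll":0},
  ],
)

```text
t: 7.25
position: [0.6389, -0.2402, 0.1376]
eef_rot: [-0.02, -3.141, -0.0]
contact_force: [-0.0, 0.4, 1.2]
gripper_width: 0.0456
```

Run:
```python
from h import *
st(); snap("side","b3"); snap("top","b4")
```

```text
t 7.25 pos [ 0.639 -0.24   0.138] yawY 1.558 z [-0.001  0.    -1.   ] w 0.046 F [-0.   0.4  1.2] q [-0.39  0.44  1.8  -0.    0.9  -1.95]
```

View pics/b3.png

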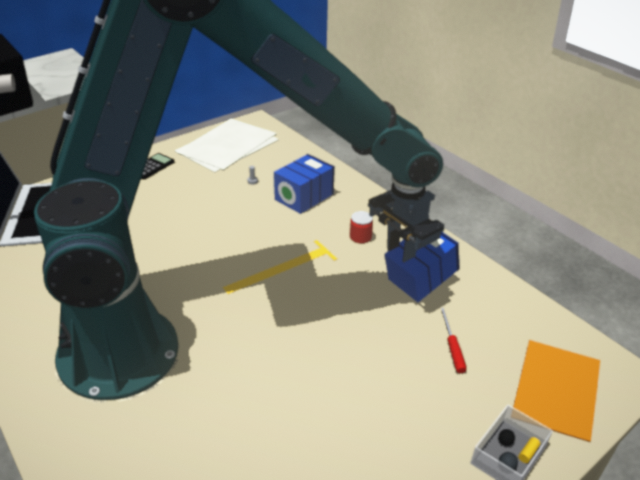

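View pics/b4.png

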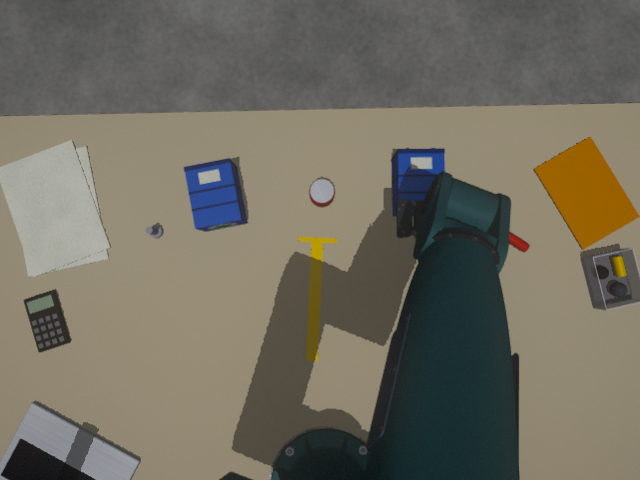

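Request:
arm_command(
  plan=[
    {"linear":[20,0,-10],"roll":0},
    {"linear":[20,5,-20],"roll":0},
    {"linear":[10,20,-30],"roll":0},
    {"linear":[0,35,-10],"roll":0},
    {"linear":[0,40,0],"roll":0},
  ],
  grip=-1,
)

```text
t: 7.77
position: [0.591, -0.1402, 0.2112]
eef_rot: [0.024, 3.137, -0.002]
contact_force: [2.3, 0.5, -0.5]
gripper_width: 0.0759
```

Run:
```python
from h import *
st(); snap("top","c1",(160,130,260,240),5);snap("side","c2",(250,140,490,340),3)
for c in ("top","side"):
  for n in ("stamped_crate","plain_crate","stamped_crate_mid","plain_crate_mid"):
    print(c,n,[(round(d["p"],2),[round(float(v),3) for v in d["location"]]) for d in models.landmark_of(c,n)])
```

```text
t 7.77 pos [ 0.591 -0.14   0.211] yawY 1.555 z [ 0.004 -0.001 -1.   ] w 0.076 F [ 2.3  0.5 -0.5] q [-0.27  0.24  1.93 -0.    0.97 -1.83]
top stamped_crate [(0.92, [0.648, 0.248, 0.048]), (0.63, [0.456, 0.025, 0.003])]
top plain_crate [(0.95, [0.668, -0.237, 0.048])]
top stamped_crate_mid []
top plain_crate_mid []
side stamped_crate [(0.63, [0.645, 0.243, 0.049])]
side plain_crate [(0.82, [0.669, -0.239, 0.048])]
side stamped_crate_mid [(0.67, [0.722, 0.258, 0.055])]
side plain_crate_mid [(0.96, [0.742, -0.243, 0.05]), (0.52, [0.729, -0.004, 0.001])]
```

View pics/c1.png

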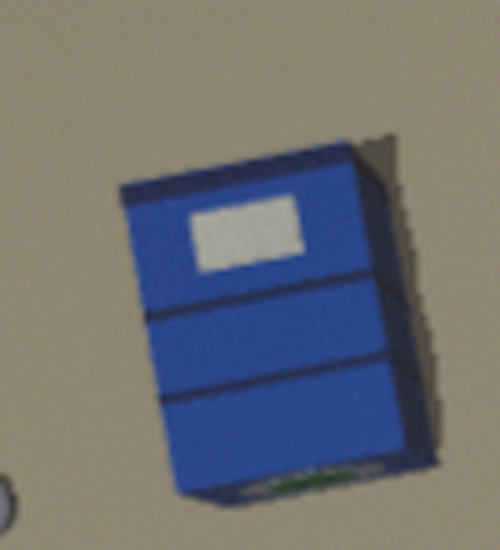

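View pics/c2.png

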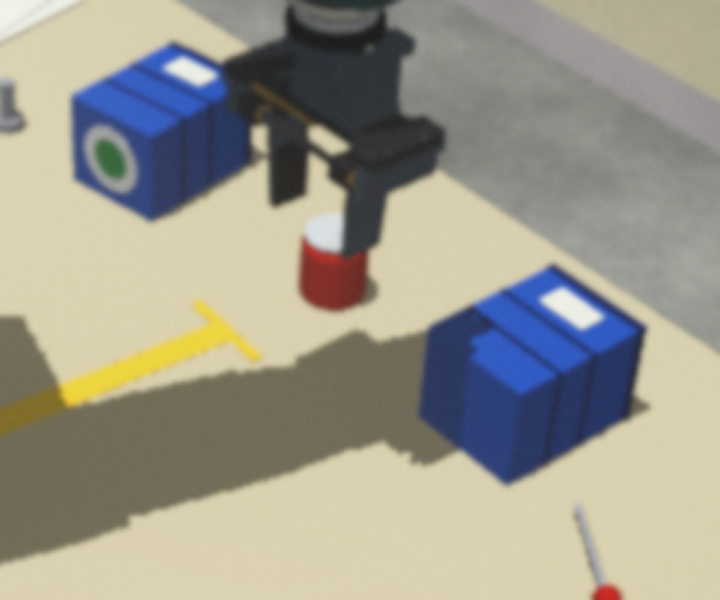

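The right crate's underside is bare (zoom ~(460,400)). The stamped crate lies with its base at (0.646, 0.246) and its mid at (0.72, 0.258), yaw ~0.17. I go round behind its open end to push it back towards the robot.

Run:
```python
from h import *
p=pix2w("top",np.array([(120,187),(350,145),(403,455),(180,493)])/5+np.array([160,130]),0.1)
print(p.round(3).tolist(),p.mean(0))
delta([0.849,0.280,0.211])
```

```text
[[0.787, 0.322, 0.1], [0.805, 0.213, 0.1], [0.656, 0.189, 0.1], [0.64, 0.294, 0.1]] [0.72187319 0.25440258 0.1       ]
t 8.27 pos [ 0.59  -0.14   0.208] yawY 1.557 z [-0.  0. -1.] w 0.091 F [-0.1 -0.2 -0.1] q [-0.27  0.24  1.93 -0.    0.97 -1.83]
delta tool mm [-253.  424.   -3.] norm 494.0
```

Request:
arm_command(
  plan=[
    {"linear":[0,0,0],"roll":-0.09},
    {"linear":[0,0,0],"roll":-0.09},
    {"linear":[0,0,0],"roll":0},
    {"linear":[0,0,0],"roll":0},
    {"linear":[0,0,0],"roll":0},
  ],
)

```text
t: 8.68
position: [0.5905, -0.1399, 0.2079]
eef_rot: [0.257, -3.131, -0.0]
contact_force: [0.6, -0.3, 0.5]
gripper_width: 0.0909
```

Run:
```python
from h import *
delta([0.849,0.280,0.205])
```

```text
t 8.68 pos [ 0.59  -0.14   0.208] yawY 1.735 z [-0.  0. -1.] w 0.091 F [ 0.6 -0.3  0.5] q [-0.27  0.24  1.93 -0.    0.97 -2.01]
delta tool mm [-324.  372.    3.] norm 493.0
```

Request:
arm_command(
  plan=[
    {"linear":[-23,26.5,0],"roll":0},
    {"linear":[-23,26.5,0],"roll":0},
    {"linear":[-23,26.5,0],"roll":0},
    {"linear":[-23,26.5,0],"roll":0},
    {"linear":[-23,26.5,0],"roll":0},
  ],
)

```text
t: 9.1
position: [0.6826, 0.0116, 0.2079]
eef_rot: [-0.258, 3.131, -0.0]
contact_force: [-0.5, -1.5, -0.6]
gripper_width: 0.0914
```

Request:
arm_command(
  plan=[
    {"linear":[-23,26.5,0],"roll":0},
    {"linear":[-23,26.5,0],"roll":0},
    {"linear":[-23,26.5,0],"roll":0},
    {"linear":[-23,26.5,0],"roll":0},
    {"linear":[-23,26.5,0],"roll":0},
  ],
)

```text
t: 9.52
position: [0.7739, 0.1615, 0.2077]
eef_rot: [0.259, -3.131, 0.0]
contact_force: [0.7, -0.7, -0.0]
gripper_width: 0.091
```

Request:
arm_command(
  plan=[
    {"linear":[-23,26.5,0],"roll":0},
    {"linear":[-23,26.5,0],"roll":0},
    {"linear":[-23,26.5,0],"roll":0},
    {"linear":[-23,26.5,0],"roll":0},
    {"linear":[0,0,0],"roll":0},
  ],
)

```text
t: 9.93
position: [0.8478, 0.2848, 0.2071]
eef_rot: [-0.263, 3.13, 0.001]
contact_force: [-0.3, 0.0, 0.5]
gripper_width: 0.0911
```

Run:
```python
from h import *
delta([0.850,0.278,0.045]);snap("side","d1",(200,60,440,260),3)
```

```text
t 9.93 pos [0.848 0.285 0.207] yawY 1.738 z [ 0.001  0.001 -1.   ] w 0.091 F [-0.3  0.   0.5] q [ 0.3   0.69  1.27  0.    1.18 -1.44]
delta tool mm [ -1.  -7. 162.] norm 162.0
```

View pics/d1.png

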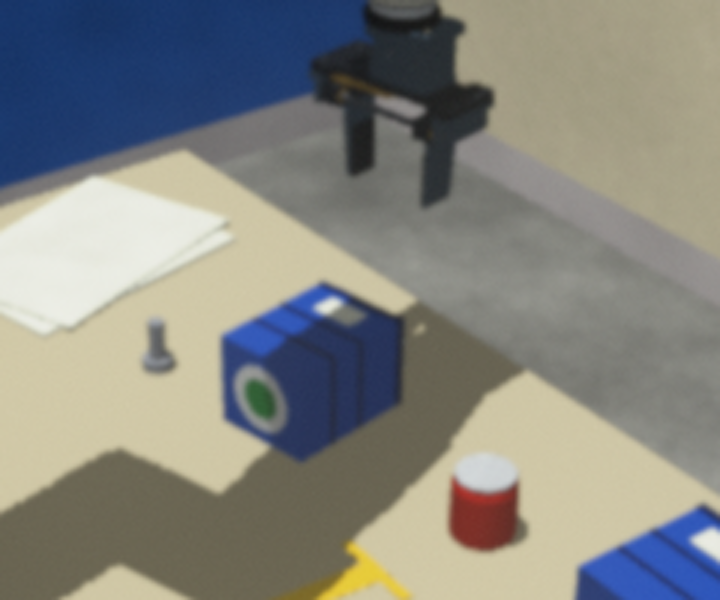

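Request:
arm_command(
  plan=[
    {"linear":[0,-7,35],"roll":0},
    {"linear":[0,0,35],"roll":0},
    {"linear":[0,0,35],"roll":0},
    {"linear":[0,0,35],"roll":0},
    {"linear":[0,0,22],"roll":0},
  ],
)

```text
t: 10.4
position: [0.8455, 0.2713, 0.0417]
eef_rot: [0.259, -3.127, 0.001]
contact_force: [-0.6, 0.8, -1.0]
gripper_width: 0.0911
```

Request:
arm_command(
  plan=[
    {"linear":[12,0,0],"roll":0},
    {"linear":[12,0,0],"roll":0},
    {"linear":[12,0,0],"roll":0},
    {"linear":[12,0,0],"roll":0},
    {"linear":[12,0,0],"roll":0},
  ],
)

```text
t: 10.82
position: [0.7883, 0.2622, 0.0466]
eef_rot: [-0.26, 3.13, 0.0]
contact_force: [1.9, -0.0, -0.5]
gripper_width: 0.0913
```

Run:
```python
from h import *
st();snap("side","d2",(200,60,440,260),3);snap("top","d3",(130,100,290,250),4)
```

```text
t 10.82 pos [0.788 0.262 0.047] yawY 1.736 z [ 0.001  0.    -1.   ] w 0.091 F [ 1.9 -0.  -0.5] q [ 0.29  0.76  1.47 -0.    0.91 -1.44]
```

View pics/d2.png

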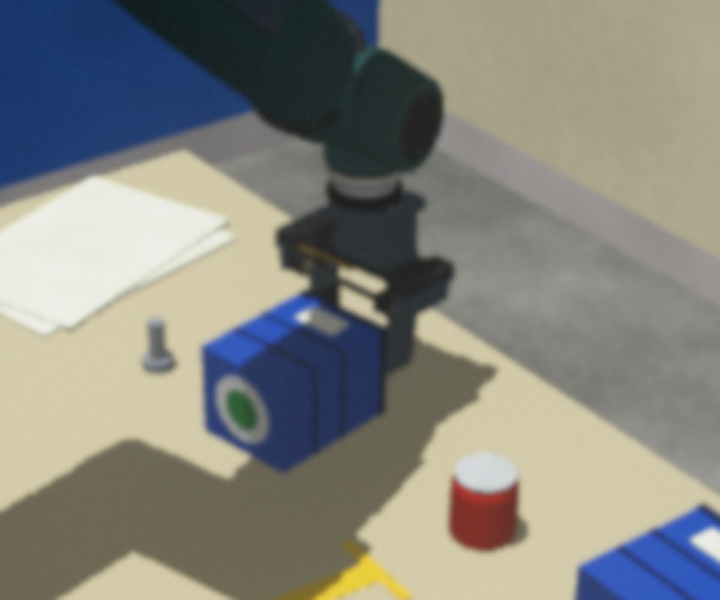

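View pics/d3.png

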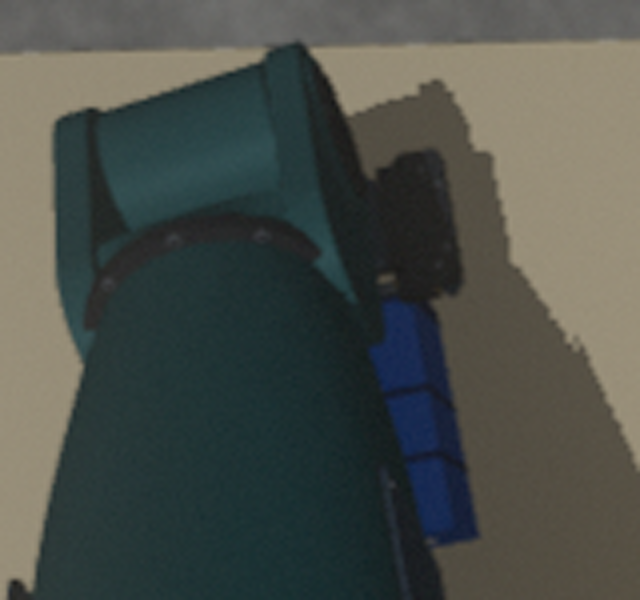

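Request:
arm_command(
  plan=[
    {"linear":[15,0,0],"roll":0},
    {"linear":[15,0,0],"roll":0},
    {"linear":[15,0,0],"roll":0},
    {"linear":[15,0,0],"roll":0},
    {"linear":[15,0,0],"roll":0},
  ],
)

```text
t: 11.33
position: [0.7151, 0.2502, 0.0467]
eef_rot: [-0.26, 3.129, 0.001]
contact_force: [2.8, 0.2, 0.5]
gripper_width: 0.0911
```

Run:
```python
from h import *
st();snap("side","d4",(200,60,440,260),3)
```

```text
t 11.33 pos [0.715 0.25  0.047] yawY 1.737 z [ 0.002  0.001 -1.   ] w 0.091 F [2.8 0.2 0.5] q [ 0.31  0.66  1.65 -0.    0.83 -1.43]
```

View pics/d4.png

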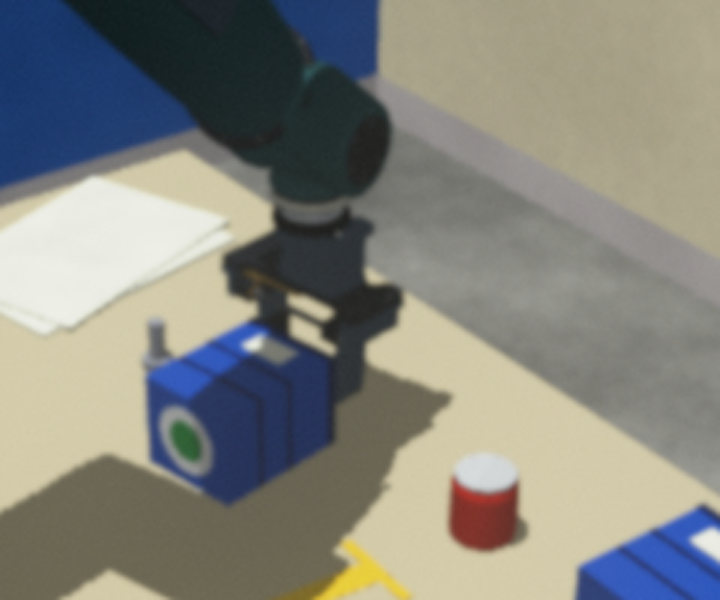

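The crate is sliding straight back, with its base now at zoom ~(190,440). I'll carry on.

Request:
arm_command(
  plan=[
    {"linear":[15,0,0],"roll":0},
    {"linear":[15,0,0],"roll":0},
    {"linear":[15,0,0],"roll":0},
    {"linear":[15,0,0],"roll":0},
    {"linear":[15,0,0],"roll":0},
  ],
)

```text
t: 11.8
position: [0.6414, 0.2379, 0.0466]
eef_rot: [-0.261, 3.129, 0.001]
contact_force: [1.9, -0.3, 0.1]
gripper_width: 0.0915
```

Request:
arm_command(
  plan=[
    {"linear":[15,0,0],"roll":0},
    {"linear":[15,0,0],"roll":0},
    {"linear":[12,0,0],"roll":0},
    {"linear":[8,0,0],"roll":0},
    {"linear":[4,0,0],"roll":0},
  ],
)

```text
t: 12.22
position: [0.5873, 0.229, 0.0464]
eef_rot: [-0.262, 3.13, 0.0]
contact_force: [2.3, 0.9, -0.5]
gripper_width: 0.0909
```

Request:
arm_command(
  plan=[
    {"linear":[-15,0,0],"roll":0},
    {"linear":[-25,0,0],"roll":0},
    {"linear":[0,0,-30],"roll":0},
    {"linear":[0,0,-40],"roll":0},
    {"linear":[0,0,-40],"roll":0},
  ],
)

```text
t: 12.63
position: [0.6262, 0.2353, 0.156]
eef_rot: [0.262, -3.128, 0.001]
contact_force: [0.2, 0.5, 0.7]
gripper_width: 0.0915
```

Run:
```python
from h import *
st();snap("side","d5",(150,100,450,325),2.5)
for n in ("stamped_crate","stamped_crate_mid"):
    print(n,[(round(d["p"],2),[round(float(v),3) for v in d["location"]]) for d in models.landmark_of("side",n)])
```

```text
t 12.63 pos [0.626 0.235 0.156] yawY 1.738 z [-0.003 -0.001 -1.   ] w 0.091 F [0.2 0.5 0.7] q [ 0.32  0.4   1.82  0.    0.92 -1.41]
stamped_crate [(0.71, [0.421, 0.203, 0.051])]
stamped_crate_mid [(0.8, [0.492, 0.219, 0.05])]
```

View pics/d5.png

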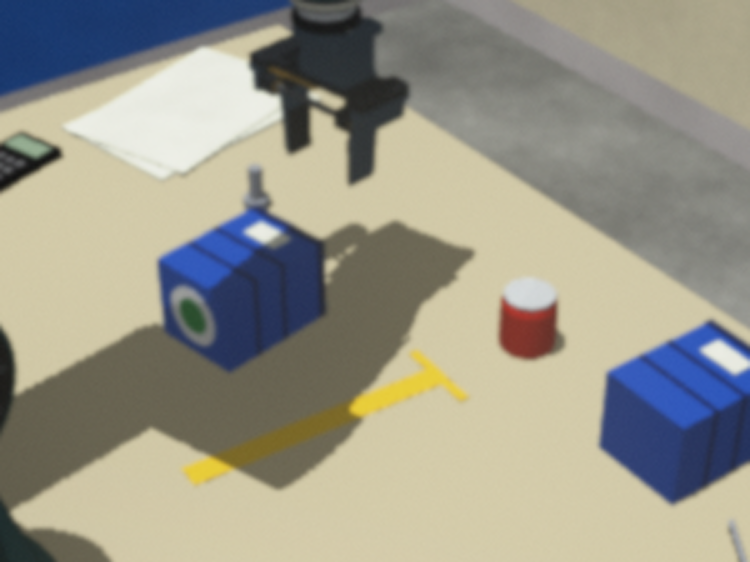

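The crate has been pushed straight back: mid ~(0.498, 0.214), stamp at zoom ~(193,310), and the plain crate's underside is visibly bare at (645,425). Next I turn the tool a quarter turn and push the crate sideways onto the line.

Request:
arm_command(
  plan=[
    {"linear":[0,0,-10],"roll":0.12},
    {"linear":[0,0,-10],"roll":0.12},
    {"linear":[0,0,-10],"roll":0.12},
    {"linear":[0,0,-10],"roll":0.12},
    {"linear":[0,0,-10],"roll":0.12},
  ],
)

```text
t: 13.2
position: [0.6261, 0.2354, 0.205]
eef_rot: [-0.683, -3.064, 0.002]
contact_force: [-0.1, 0.5, -0.9]
gripper_width: 0.0911
```

Request:
arm_command(
  plan=[
    {"linear":[0,0,0],"roll":0.12},
    {"linear":[0,0,0],"roll":0.12},
    {"linear":[0,0,0],"roll":0.12},
    {"linear":[0,0,0],"roll":0.12},
    {"linear":[0,0,0],"roll":0.12},
  ],
)

```text
t: 13.62
position: [0.6261, 0.2354, 0.2046]
eef_rot: [-1.559, -2.726, 0.003]
contact_force: [0.1, 0.7, 0.3]
gripper_width: 0.0912
```

Request:
arm_command(
  plan=[
    {"linear":[0,0,0],"roll":0.12},
    {"linear":[0,0,0],"roll":0.12},
    {"linear":[0,0,0],"roll":0.12},
    {"linear":[0,0,0],"roll":0},
    {"linear":[0,0,0],"roll":0},
  ],
)

```text
t: 14.03
position: [0.6262, 0.2354, 0.2049]
eef_rot: [-2.01, -2.413, 0.002]
contact_force: [0.4, -0.0, -0.6]
gripper_width: 0.0915
```

Run:
```python
from h import *
delta([0.4705,0.3166,0.206])
```

```text
t 14.03 pos [0.626 0.235 0.205] yawY 0.182 z [-0.002 -0.001 -1.   ] w 0.091 F [ 0.4 -0.  -0.6] q [ 0.32  0.34  1.8  -0.    1.    0.14]
delta tool mm [ 108. -138.   -1.] norm 176.0
```

Request:
arm_command(
  plan=[
    {"linear":[21.5,-27.5,0],"roll":0},
    {"linear":[21.5,-27.5,0],"roll":0},
    {"linear":[21.5,-27.5,0],"roll":0},
    {"linear":[21.5,-27.5,0],"roll":0},
    {"linear":[21.5,-27.5,0],"roll":0},
  ],
)

```text
t: 14.45
position: [0.4706, 0.3174, 0.2055]
eef_rot: [-2.01, -2.414, 0.001]
contact_force: [0.2, 0.8, -0.7]
gripper_width: 0.0916
```

Run:
```python
from h import *
delta([0.4705,0.3166,0.045]);snap("side","e1",(150,100,450,325),2.5)
```

```text
t 14.45 pos [0.471 0.317 0.205] yawY 0.182 z [-0.001 -0.    -1.   ] w 0.092 F [ 0.2  0.8 -0.7] q [0.55 0.18 2.01 0.   0.95 0.37]
delta tool mm [ -1.  -0. 160.] norm 160.0
```

View pics/e1.png

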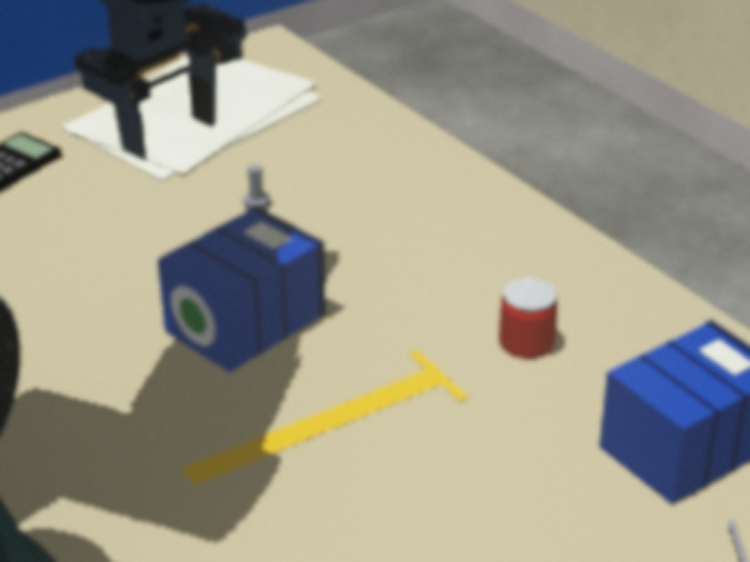

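Request:
arm_command(
  plan=[
    {"linear":[0,0,35],"roll":0},
    {"linear":[0,0,35],"roll":0},
    {"linear":[0,0,35],"roll":0},
    {"linear":[0,0,30],"roll":0},
    {"linear":[0,0,25],"roll":0},
  ],
)

```text
t: 14.92
position: [0.4713, 0.3165, 0.0434]
eef_rot: [-2.009, -2.414, 0.003]
contact_force: [1.3, -0.2, -0.7]
gripper_width: 0.0911
```

Request:
arm_command(
  plan=[
    {"linear":[-12,0,0],"roll":0},
    {"linear":[-12,0,0],"roll":0},
    {"linear":[-12,0,0],"roll":0},
    {"linear":[-12,0,0],"roll":0},
    {"linear":[-12,0,0],"roll":0},
  ],
)

```text
t: 15.33
position: [0.4839, 0.2569, 0.0474]
eef_rot: [2.014, 2.41, 0.003]
contact_force: [-0.2, 1.9, -0.1]
gripper_width: 0.0911
```

Request:
arm_command(
  plan=[
    {"linear":[-12,0,0],"roll":0.02},
    {"linear":[-12,0,0],"roll":0.02},
    {"linear":[-12,0,0],"roll":0.02},
    {"linear":[-12,0,0],"roll":0.02},
    {"linear":[-12,0,0],"roll":0.02},
  ],
)

```text
t: 15.75
position: [0.4914, 0.1975, 0.0461]
eef_rot: [2.136, 2.304, 0.001]
contact_force: [-0.3, 3.3, 2.2]
gripper_width: 0.0912
```

Run:
```python
from h import *
st();snap("side","e2",(150,100,450,325),2.5);snap("top","e3",(150,150,350,350),3)
```

```text
t 15.75 pos [0.491 0.197 0.046] yawY 0.076 z [ 0.  0. -1.] w 0.091 F [-0.3  3.3  2.2] q [0.34 0.39 2.13 0.   0.63 0.26]
```

View pics/e2.png

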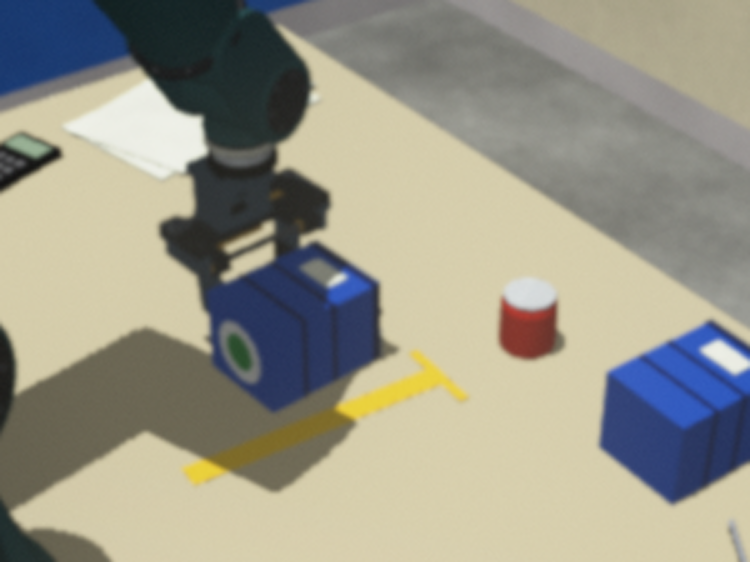

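View pics/e3.png

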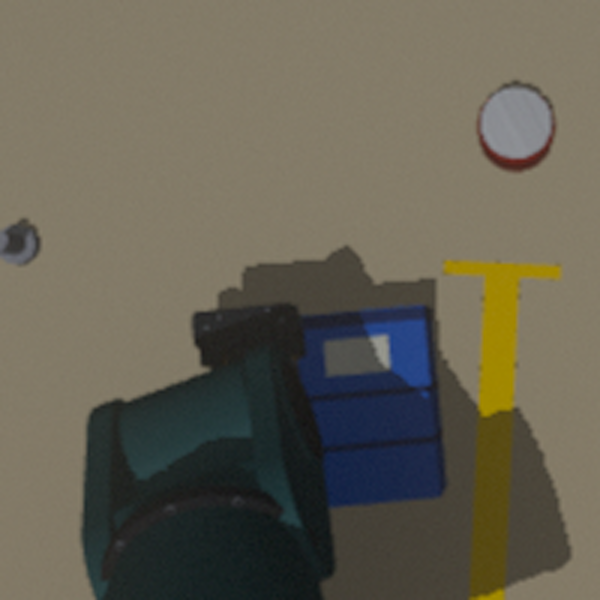

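The crate follows the fingers, at top zoom ~(380,405), about 110 mm short of the line at (490,450). Now the rest of the push.

Request:
arm_command(
  plan=[
    {"linear":[-12,0,0],"roll":0.02},
    {"linear":[-12,0,0],"roll":0.02},
    {"linear":[-12,0,0],"roll":0.02},
    {"linear":[-12,0,0],"roll":0.02},
    {"linear":[-12,0,0],"roll":0.02},
  ],
)

```text
t: 16.27
position: [0.4932, 0.1374, 0.0459]
eef_rot: [-2.248, -2.195, 0.0]
contact_force: [-0.1, 2.0, -0.3]
gripper_width: 0.0913
```

Request:
arm_command(
  plan=[
    {"linear":[-12,0,0],"roll":0.02},
    {"linear":[-12,0,0],"roll":0.01},
    {"linear":[-8,0,0],"roll":0},
    {"linear":[-4,0,0],"roll":0},
    {"linear":[0,0,0],"roll":0},
  ],
)

```text
t: 16.68
position: [0.4917, 0.1018, 0.0459]
eef_rot: [-2.279, -2.162, 0.001]
contact_force: [-0.4, 0.3, -0.5]
gripper_width: 0.0913
```

Run:
```python
from h import *
st();snap("side","f2",(150,100,450,325),2.5);snap("top","f3",(210,150,410,380),3)
for c in("side","top"): print([(round(d["p"],2),[round(float(v),3) for v in d["location"]]) for d in models.landmark_of(c,"stamped_crate_mid")])
```

```text
t 16.68 pos [0.492 0.102 0.046] yawY -0.053 z [-0. -0. -1.] w 0.091 F [-0.4  0.3 -0.5] q [ 0.16  0.36  2.18 -0.    0.61  0.21]
[(0.6, [0.493, 0.029, 0.053])]
[]
```

View pics/f3.png

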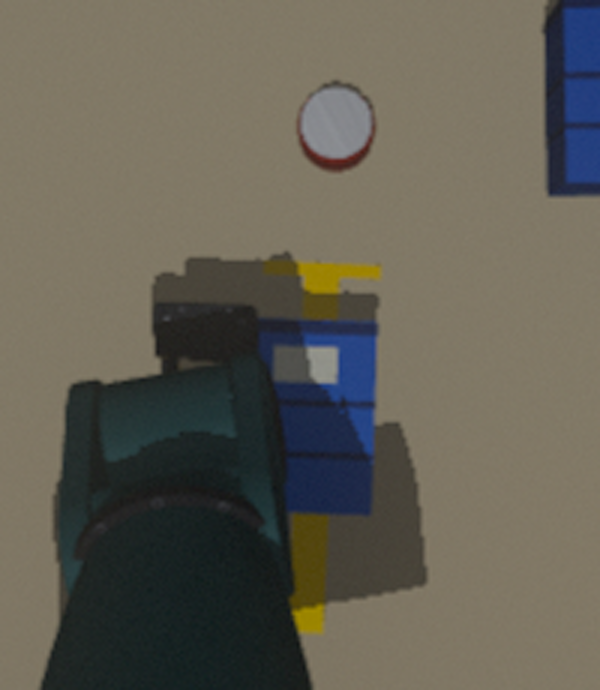

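The crate is nearly over the stripe (top zoom ~(318,420)), still about 9 mm to the left of it. One small extra push, then I retreat.

Request:
arm_command(
  plan=[
    {"linear":[-4,0,0],"roll":0},
    {"linear":[-4,0,0],"roll":0},
    {"linear":[-2,0,0],"roll":0},
    {"linear":[0,0,0],"roll":0},
    {"linear":[0,0,0],"roll":0},
  ],
)

```text
t: 17.3
position: [0.4914, 0.0925, 0.0459]
eef_rot: [2.279, 2.163, -0.0]
contact_force: [0.2, 0.5, -0.6]
gripper_width: 0.0914
```

Request:
arm_command(
  plan=[
    {"linear":[10,0,0],"roll":0},
    {"linear":[20,0,0],"roll":0},
    {"linear":[30,0,-15],"roll":0},
    {"linear":[35,0,-20],"roll":0},
    {"linear":[35,0,-20],"roll":0},
  ],
)

```text
t: 17.72
position: [0.4975, 0.2243, 0.1014]
eef_rot: [-2.279, -2.162, 0.002]
contact_force: [0.8, 0.3, 0.5]
gripper_width: 0.0907
```

Request:
arm_command(
  plan=[
    {"linear":[25,0,-30],"roll":0},
    {"linear":[30,0,-25],"roll":0},
    {"linear":[35,0,-20],"roll":0},
    {"linear":[35,0,0],"roll":0},
    {"linear":[35,0,0],"roll":0},
  ],
)

```text
t: 18.13
position: [0.5066, 0.3853, 0.1778]
eef_rot: [2.278, 2.163, 0.004]
contact_force: [-0.9, 0.3, 0.6]
gripper_width: 0.0908
```

Run:
```python
from h import *
st();snap("side","g2");snap("top","g3",(210,150,410,380),3)
for c in("side","top"):
  for n in ("stamped_crate_mid","stamped_crate","plain_crate_mid","grease_tin","screwdriver","bolt","dispatch_line"):
    print(c,n,[(round(d["p"],2),[round(float(v),3) for v in d["location"]]) for d in models.landmark_of(c,n)])
```

```text
t 18.13 pos [0.507 0.385 0.178] yawY -0.052 z [ 0.002  0.002 -1.   ] w 0.091 F [-0.9  0.3  0.6] q [ 0.61  0.32  1.89 -0.    0.93  0.67]
side stamped_crate_mid [(0.86, [0.491, 0.021, 0.053])]
side stamped_crate [(0.94, [0.415, 0.021, 0.05])]
side plain_crate_mid [(0.82, [0.741, -0.241, 0.05])]
side grease_tin [(0.63, [0.729, -0.006, 0.003])]
side screwdriver [(0.63, [0.637, -0.437, 0.005])]
side bolt [(0.68, [0.641, 0.423, -0.004]), (0.52, [0.417, 0.021, 0.053])]
side dispatch_line [(0.34, [0.634, -0.437, 0.001])]
top stamped_crate_mid [(0.32, [0.732, -0.004, 0.001])]
top stamped_crate [(0.6, [0.422, 0.023, 0.05])]
top plain_crate_mid []
top grease_tin [(0.81, [0.73, -0.005, -0.002]), (0.5, [0.635, -0.432, -0.007])]
top screwdriver [(0.76, [0.634, -0.435, -0.007])]
top bolt [(0.57, [0.639, 0.425, 0.001])]
top dispatch_line []
```

View pics/g3.png

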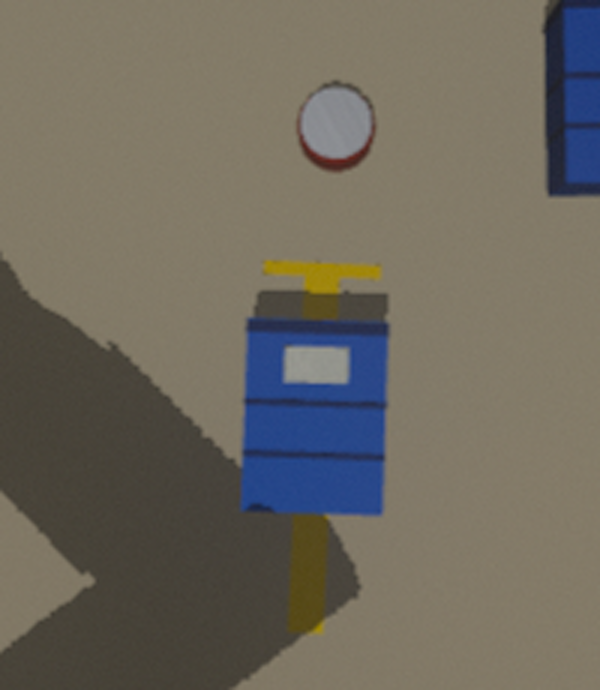

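View pics/g2.png

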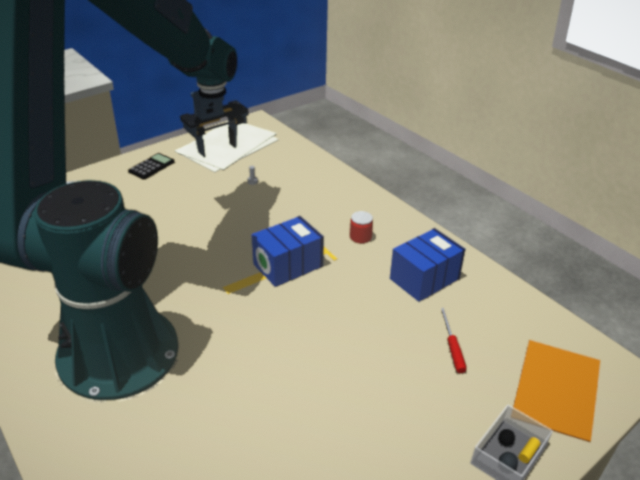

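The crate sits centred on the stripe, which comes out at mid-width at both ends (zoom (322,290) and (308,520)). The plain crate lies clear, and the tin, screwdriver and bolt have not moved. Handing in.

```bash
python3 -c "
from workcell import job_done
print(job_done())"
```

```text
the job is handed in; nothing more can be done
None
```

I tipped both crates away from the robot; the left one has the green and white stamp and the right one's underside is bare. I pushed the stamped crate back along its own length, then sideways onto the dispatch line, and handed the job in at about 18 s of the 64 s.

- **Stamped crate:** it lies on its side with its middle at about (0.491, 0.021). The line there runs at y of about 0.022, and in the top picture the stripe comes out at mid-width at both ends of the crate.
- **Plain crate:** it lies on its side at about (0.741, -0.241), well clear of the line.
- **Tin, screwdriver and bolt:** they are still where I first found them, to within the networks' few-millimetre accuracy.
- **Robot:** the arm had backed away and was touching nothing. The highest contact force I read was about 4 N.

**Failed checks:** in the last look, neither camera found the dispatch line, which was partly covered by the crate. The side camera gave only a weak false match. The top camera missed both crates' mid-points, with one weak false match at the tin. I therefore used the line position measured at the start, together with the picture.

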